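# Bring the dental picks round to the front and swing the clamp in

### The job

Spin the round parts turntable by pushing the spokes on its rim with the fingertips until the cup of dental picks stands at the front, centred on the line of the flat pointer on the base, and let it come to rest there. Then push the swivel lever of the clamp all the way in over the rim, to its stop. Pick nothing up, do not touch the four things standing on the turntable, and leave the other things on the bench where they are.

Things in the scene. Friction and masses are not known exactly. Their poses are not given: they have to be found in the camera images.
- base: fixed base of the turntable, bolted to the bench. Origin on the turntable's axis at bench level; its -x axis is the front: a flat aluminium pointer, 22 mm wide and 8 mm high, lies on the bench from under the disc out to 213 mm from the axis along -x (roughly towards the robot). At +y, 215 mm from the axis, stands the clamp post, 24 mm thick and 50 mm high; a flat foot 40 mm wide and 8 mm high joins it to the base
- turntable: aluminium disc, 210 mm across, 24 to 40 mm above the bench, turning either way, several turns, about its upright axis; light friction (about 0.12 N m), stays where it is left. Origin on the axis at bench level. Six spokes stick out from its rim at 0, 60, 120, 180, 240 and 300 degrees from its own x axis. Four loose things stand on it, 90 degrees apart, centres about 52 mm from the axis
- spoke0 (a point): one of the six equal spokes, the one on the turntable's own x axis: this point lies on its centre line, 150 mm from the axis and 32 mm above the bench. A level round steel bar 12 mm thick, bare from 105 to 161 mm from the axis, ending in an 18 mm ball centred 170 mm from the axis
- cup: the marked item: small steel cup, 44 mm across and 55 mm high, holding five thin stainless dental picks that rise to 130 mm above its foot. Loose on the disc; origin at the centre of its underside, z up, which stands 40 mm above the bench. Any of the four places
- jar: small closed glass jar, 44 mm across, 56 mm high, loose on the disc; origin at the centre of its underside. Not to be touched
- spool: empty grey wire spool with two flanges, 44 mm across, 42 mm high, loose on the disc; origin at the centre of its underside. Not to be touched
- tin: closed metal tin, 40 mm across, 48 mm high, loose on the disc; origin at the centre of its underside. Not to be touched
- lever (a joint): swivel lever of the clamp, turning about the upright clamp post, in rad: at 0 (open) it points along the base's -x, beside the turntable; grows anticlockwise seen from above; at 1.57 (fully in, hard stop) it points at the turntable's axis, over the rim. Starts at 0 to 0.25; stays where it is left; about 0.4 N at the knob moves it. It clears the spokes
- lever_knob (a point): centre of the top of the upright black knob at the lever's free end: 16 mm thick, 95 mm from the lever's pivot, top 87 mm above the bench. The lever's flat bar, 16 mm wide, lies 53 to 63 mm above the bench; the knob stands free for 24 mm above it
- lever_pivot (a point): the lever's pivot: top centre of the clamp post, 50 mm above the bench, on the base's +y axis 215 mm from the turntable's axis; the hub on it is 32 mm across and reaches 67 mm above the bench
- radio: grey plastic radio housing, 60 x 190 x 115 mm with a carrying handle to 140 mm, loose on the bench to the left; origin under its centre. Bystander
- grille: orange round speaker grille, 92 mm across, 6 mm thick, lying on the bench to the right; origin under its centre. Bystander
- screwdriver: screwdriver lying on the bench to the right. Bystander
- tape: black tape roll, 90 mm across, 19 mm high, lying on the bench to the left; origin under its centre. Bystander
Mind the look-alikes: they are no part of the job. There is more than one size of the cup; the job needs the larger.

How it is judged:
On the way, in this order (a step that is already met when the one before it is completed fails the run):
1. the cup of picks stands still at the front, the lever still open (y of cup in the frame of base between -0.009 and 0.009 m and x of cup in the frame of base below -0.035 m and angular speed of turntable below 0.05 rad/s and value of joint lever below 0.6 rad), for 0.2 s.
2. the lever is swung fully in with the cup at the front (y of cup in the frame of base between -0.009 and 0.009 m and x of cup in the frame of base below -0.035 m and value of joint lever above 1.42 rad), for 0.2 s.
At the end, for the whole second after the job is handed in: The cup's centre is within 9 mm of the pointer's line, on the pointer's side of the axis; the turntable is at rest; the lever is fully in (joint above 1.42 rad); the four things stand upright on the disc, near their places (all of step 2 and angular speed of turntable below 0.05 rad/s and horizontal distance between each of cup, jar, spool, tin and turntable below 0.07 m and angle between each of cup, jar, spool, tin's own z axis and vertical below 0.2 rad and height (world z) of cup between 0.03 and 0.05 m and height (world z) of jar between 0.03 and 0.05 m and height (world z) of spool between 0.03 and 0.05 m and height (world z) of tin between 0.03 and 0.05 m); the robot touches nothing.
It fails at once if something standing on the turntable is touched by the robot (contact force between any of the fingers, the arm and cup above 0.5 N or contact force between any of the fingers, the arm and jar above 0.5 N or contact force between any of the fingers, the arm and spool above 0.5 N or contact force between any of the fingers, the arm and tin above 0.5 N).
It fails at once if something standing on the turntable is lifted, tipped or off the disc (height (world z) of any of cup, jar, spool, tin above 0.055 m or angle between any of cup, jar, spool, tin's own z axis and vertical above 0.35 rad or horizontal distance between any of cup, jar, spool, tin and turntable above 0.08 m).
It fails at once if something else on the bench is disturbed (moved over 20 mm) (distance of any of radio, grille, screwdriver, tape from where it was at the start of the episode above 0.02 m).
It fails at once if the clamp lever is swung in while the cup is not at the front (value of joint lever above 0.9 rad and not (y of cup in the frame of base between -0.009 and 0.009 m and x of cup in the frame of base below -0.035 m)).
It also fails if it takes over 64 s, if anything falls off the work surface, if the arm or the gripper's body presses on something with over 40 N, if the wrist force passes 120 N, or if a joint passes its speed limit or range.

### The arm

A 7-joint arm with a two-finger parallel gripper is mounted at the origin on the work surface. World frame = base frame: x ahead of the robot, y to its left, z up, the work surface at z = 0. Lengths are in m, angles in rad, forces in N, time in s.
With the tool pointing down it reaches from about 0.425 to 0.875 m from the base axis. Payload 4.7 kg.
Tool frame: the origin (TCP) lies on the centre line of the jaws, within the pads' length; the fingertips stand 8 mm ahead of it and the grasp point (between the pads) lies 11 mm behind it; z points along the fingers, y is the direction in which the jaws open and shut (so a half turn about z gives the same grasp; the last joint's range is limited). The gripper opens to 87 mm and grips with 3 to 60 N. Pads are 19 mm wide; open, the fingers measure 117 mm over their backs; the gripper's body (75 mm by 190 mm) begins 51 mm behind the grasp point.
Start: joints at [1.205, 0.321, -0.07, 1.45, 0.023, 1.371, -0.057], TCP at [0.241, -0.604, 0.231] pointing down, gripper open.
Joint ranges: [-2.86, 2.86], [-0.3, 2.09], [-1.38, 1.24], [0.06, 2.45], [-1.56, 4.7], [0.09, 2.05], [-2.69, 2.69]. Speed limits (rad/s): [2.57, 2.57, 3.14, 3.14, 3.14, 3.14, 3.14].

### API

Orientations are given as a rotation vector (axis times angle).
In Python, from bench import ctrl, cams, workorder gives the robot as it stands. The module is installed in compiled form; this text tells all that it offers.
- The arm moves only by the tool carry_out, never from a script. Its argument "rows" is a list of rows, each an object with "offset": the shift along the tool's x, y, z in m, a list of three; "rot": the turn, a rotation vector about the tool's x, y, z in degrees, a list of three; "gripper": the opening, from 0 (shut) to 1 (fully open). In form: [{"offset": [dx, dy, dz], "rot": [rx, ry, rz], "gripper": gripper}, ...]. A call has 1 to 10 rows; each row shifts and turns the commanded pose from where the row before left it, along the tool's axes as they then stand; what a row does not reach is not made up. A row lasts 1/8 s, in which the tool goes at most 62.5 mm and 10.7 degrees, less where a joint would pass 70% of its speed; a pose out of reach is approached as far as the arm can. A call is refused whole if a number of a shift passes 0.0625 or a number of a turn 10.7, either way. A call with a gripper value outside its range is refused whole. The fingers move at their own pace and stop on an object; "grip_force" is the grip in N (left out, the last holds). Time passes only in rows, so rows that do not move let the fingers close. It gives the time, the measured TCP pose, the force and the opening at its end, in the units of the state.
- ctrl.get_state(): the state, without advancing time (a new reading comes with each control period).
- cams.get_image(name): name is "scene" or "side" or "wrist"; returns a dict with "img" (420x560x3 uint8, red, green, blue), "vfov" (degrees; the focal length in pixels is half the picture's height over the tangent of half this angle, whatever the lens; pixels are square), "cx", "cy" (the principal point, pixels), "k1" (the pictures are not rectified: a ray, as slopes to the right and down, at radius r is drawn at 1 + k1 r^2 times it, then the intrinsics apply), "R" (3x3) and "t" (3): a world point X has camera coordinates R X + t. Camera axes: x right, y down, z forward; pixel columns grow to the right and rows downward; lengths in m; the calibration is good to about 2 mm. A picture is of the moment at which its call begins. There is no depth.
- workorder.close_job(): hands the job in, once; it reports no verdict.
The state is a dict: "time": time; "joint_positions": joint angles; "qd": joint speeds; "joint_torque": joint torques, N m; "position": TCP position; "tool_rot": TCP orientation; "ft_force": force on the tool from outside, world axes, zero at the start; "torque": the same for the moment, N m; "grip_width": opening from 0.0 (shut) to 1.0 (fully open).
Only numpy, scipy, OpenCV 4.12 (cv2) and the standard library are available. Lean on these libraries where they do the work, as an engineer would, in place of code of your own. Each camera call takes 0.05 s, during which the arm holds its last target.

## Working session

There is one attempt and no reset: what is moved stays moved. The work goes in short steps, Python scripts to look and compute and a tool call to move; the robot and the scene stay as the last step left them, time stands still between calls to the robot, and variables do not carry over. Pictures are saved under pics/ and viewed, and the job is handed in when it is done.

Besides the shell and the picture viewer there is one more tool, called after "Emit:" as name(argument=value, ...) on one line, values as JSON. carry_out: Moves the arm, as the interface text tells. Its arguments: {"type":"object","properties":{"rows":{"type":"array"},"grip_force":{"type":"number"}},"required":["rows"]}

```bash
mkdir -p pics; cat > h.py <<'E'
import numpy as np, cv2
from bench import ctrl, cams, workorder
def grab(n,tag):
    d=cams.get_image(n); cv2.imwrite(f'pics/{tag}.png',cv2.cvtColor(d['img'],cv2.COLOR_RGB2BGR))
    np.savez(f'pics/{tag}.npz',**d); return d
def load(tag):
    z=np.load(f'pics/{tag}.npz'); return {k:z[k] for k in z.files}
def f(d): return d['img'].shape[0]/2/np.tan(np.radians(float(d['vfov']))/2)
def K(d): F=f(d); return np.array([[F,0,d['cx']],[0,F,d['cy']],[0,0,1.]])
def ray(d,u,v):
    p=np.array([(u-d['cx'])/f(d),(v-d['cy'])/f(d)]); q=p.copy()
    for _ in range(30): q=p/(1+float(d['k1'])*(q@q))
    R=np.array(d['R']); t=np.array(d['t'])
    return -R.T@t, R.T@np.array([q[0],q[1],1])
def onz(d,u,v,z):
    c,r=ray(d,u,v); return c+r*(z-c[2])/r[2]
def proj(d,X):
    x=np.array(d['R'])@np.array(X)+np.array(d['t']); q=x[:2]/x[2]; q=q*(1+float(d['k1'])*(q@q))
    return np.array([q[0]*f(d)+d['cx'],q[1]*f(d)+d['cy']])
E
python3 - <<'E'
from h import *
for n in ['scene','side','wrist']:
    d=grab(n,n+'0'); print(n,d['vfov'],d['k1'],(-np.array(d['R']).T@d['t']).round(3))
print(ctrl.get_state())
E
```

```text
scene 49.32034360235024 -0.03921887718699919 [1.501 0.566 0.927]
side 45.152750085130435 0.01446289583444799 [ 0.445 -1.011  0.922]
wrist 71.11358260784935 -0.045918452138107725 [ 0.314 -0.574  0.384]
{'time': 0.15, 'joint_positions': array([ 1.20510885,  0.32166269, -0.07008507,  1.45139567,  0.02258946,
        1.37078948, -0.0568915 ]), 'qd': array([-0.00203657,  0.00095935,  0.00127784, -0.00467492,  0.00055395,
       -0.00113716,  0.00182478]), 'joint_torque': array([-1.06174020e-04, -4.91797793e+01, -4.04639756e-01, -3.12876642e+01,
       -6.40162476e-02,  4.04836144e-02,  1.09570485e-04]), 'position': array([ 0.2407814 , -0.60332304,  0.22970582]), 'tool_rot': array([-3.08371057e+00, -5.92768633e-01,  5.50797823e-04]), 'ft_force': array([-0.12415555, -0.83405676, -0.33375855]), 'torque': array([ 0.04233786, -0.02717347,  0.00697234]), 'grip_width': 0.9994461146754317}
```

View pics/scene0.png

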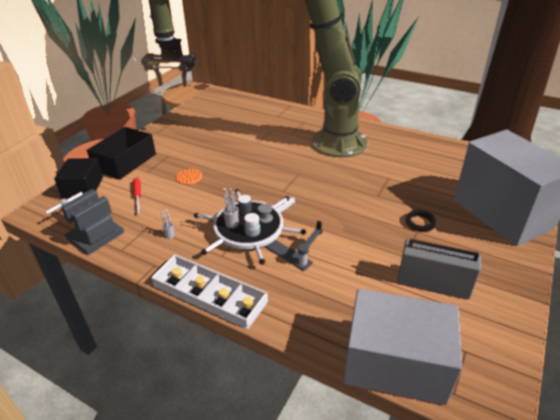

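View pics/side0.png

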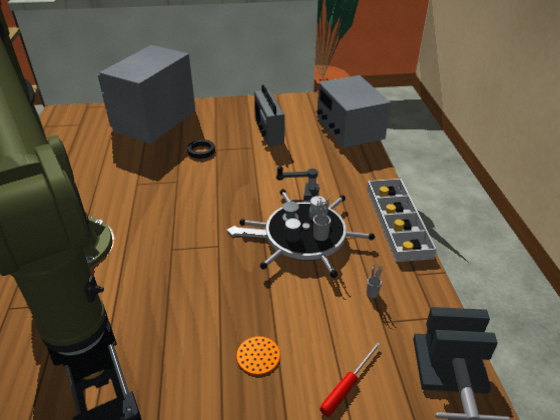

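View pics/wrist0.png

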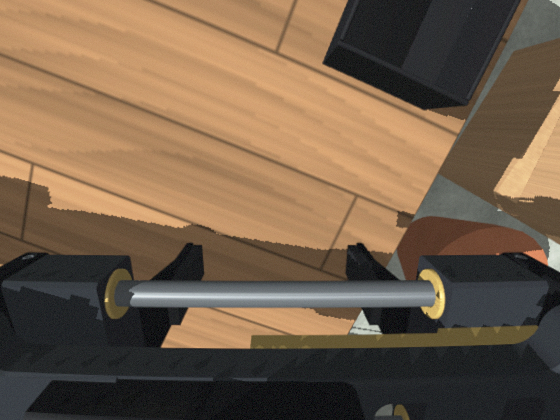

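```bash
python3 - <<'E'
from h import *
for n,(x,y,w,h) in {'scene0':(140,170,200,120),'side0':(210,150,190,150)}.items():
    im=cv2.imread(f'pics/{n}.png')[y:y+h,x:x+w]; s=4
    cv2.imwrite(f'pics/{n}c.png',cv2.resize(im,None,fx=s,fy=s,interpolation=cv2.INTER_CUBIC))
E
```

```text
(no output)
```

View pics/scene0c.png

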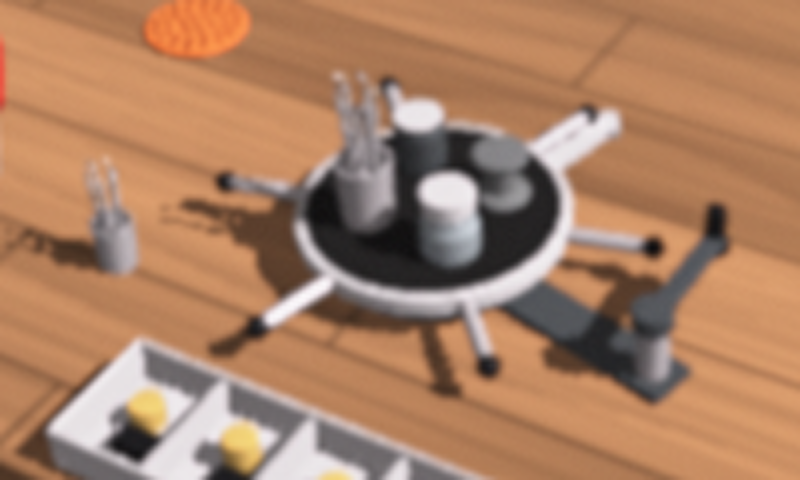

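View pics/side0c.png

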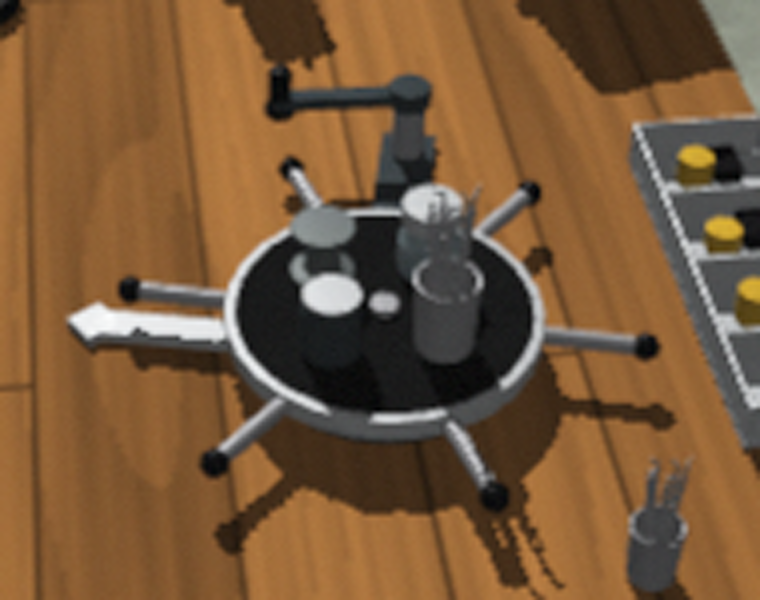

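```bash
cat > meas.py <<'E'
from h import *
from scipy.optimize import least_squares
def fit(P):
    # center + phase of six balls at r=.17
    P=np.array(P)[:,:2]
    def res(p):
        a=np.arctan2(P[:,1]-p[1],P[:,0]-p[0]); k=np.round((a-p[2])/(np.pi/3))
        t=p[2]+k*np.pi/3
        return (P-np.c_[p[0]+.17*np.cos(t),p[1]+.17*np.sin(t)]).ravel()
    c=P.mean(0); best=min((least_squares(res,[*c,q]) for q in np.radians([0,15,30,45])),key=lambda s:s.cost)
    return best.x,np.abs(best.fun).max()
E
python3 - <<'E'
from meas import *
S=load('scene0');D=load('side0')
sb=[(388,86),(226,182),(257,326),(488,366),(653,247),(590,113)]
db=[(130,289),(291,167),(529,191),(646,346),(494,495),(215,462)]
def refine(d,x,y):
    g=cv2.cvtColor(d['img'],cv2.COLOR_RGB2GRAY).astype(float)
    xi,yi=int(round(x)),int(round(y)); w=g[yi-4:yi+5,xi-4:xi+5]; m=np.clip(75-w,0,None)
    if m.sum()==0:return x,y
    Y,X=np.mgrid[yi-4:yi+5,xi-4:xi+5]; return (m*X).sum()/m.sum(),(m*Y).sum()/m.sum()
for d,b,o,n in((S,sb,(140,170),'scene'),(D,db,(210,150),'side')):
    px=[(x/4+o[0]-.4,y/4+o[1]-.4) for x,y in b]
    for q in (px,[refine(d,*p) for p in px]):
        P=[onz(d,*p,.032) for p in q]; x,e=fit(P); print(n,x[:2].round(4),np.degrees(x[2]).round(2),e.round(4))
        print(np.round([p[:2] for p in P],3).tolist())
# pointer tip, knob, pivot, cup
c=lambda o,x,y:(x/4+o[0]-.4,y/4+o[1]-.4)
so=(140,170);do=(210,150)
print('tip',onz(S,*c(so,617,118),.008),onz(D,*c(do,68,322),.008))
print('knobtop',onz(S,*c(so,717,207),.087),onz(D,*c(do,280,70),.087))
print('hubtop',onz(S,*c(so,653,305),.067),onz(D,*c(do,411,88),.067))
print('cup rim',onz(S,*c(so,364,168),.095),onz(D,*c(do,448,280),.095))
print('cup foot',onz(S,*c(so,368,218),.04),onz(D,*c(do,446,344),.04))
E
```

```text
scene [ 0.6217 -0.038 ] 44.42 0.002
[[0.5, -0.158], [0.665, -0.202], [0.786, -0.084], [0.744, 0.081], [0.58, 0.127], [0.456, 0.008]]
scene [ 0.6222 -0.0393] 44.44 0.0051
[[0.496, -0.163], [0.666, -0.204], [0.79, -0.085], [0.745, 0.081], [0.581, 0.127], [0.456, 0.008]]
side [ 0.6214 -0.0376] 44.33 0.001
[[0.457, 0.008], [0.579, 0.128], [0.743, 0.082], [0.785, -0.085], [0.663, -0.202], [0.5, -0.157]]
side [ 0.6214 -0.0389] -15.74 0.0031
[[0.457, 0.006], [0.578, 0.129], [0.745, 0.08], [0.785, -0.086], [0.663, -0.204], [0.5, -0.159]]
tip [0.42367219 0.01660345 0.008     ] [0.41432379 0.00628945 0.008     ]
knobtop [0.57680528 0.17491418 0.087     ] [0.57603909 0.17106286 0.087     ]
hubtop [0.66992703 0.17045315 0.067     ] [0.67111337 0.16632491 0.067     ]
cup rim [ 0.66396041 -0.06752865  0.095     ] [ 0.6538427 -0.0776191  0.095    ]
cup foot [ 0.65752362 -0.0735591   0.04      ] [ 0.65557125 -0.07701139  0.04      ]
```

```bash
cat >> h.py <<'E'
from scipy.spatial.transform import Rotation as Ro
def Rt(yaw): # tool down, y axis at yaw deg
    t=np.radians(yaw); y=np.array([np.cos(t),np.sin(t),0]); z=np.array([0,0,-1.]); return np.c_[np.cross(y,z),y,z]
def rows(pose0,wps,nd=4):
    """pose0=(pos,R); wps=[(x,y,z,yaw)] each one row; prints rounded rows, follows rounded pose"""
    p,R=np.array(pose0[0]),np.array(pose0[1])
    for w in wps:
        o=np.round(R.T@(np.array(w[:3])-p),nd); r=np.round(np.degrees(Ro.from_matrix(R.T@Rt(w[3])).as_rotvec()),1)
        p=p+R@o; R=R@Ro.from_rotvec(np.radians(r)).as_matrix()
        print('{"offset":%s,"rot":%s,"gripper":0},'%((o+0.).tolist(),(r+0.).tolist()))
    print('end',p.round(4),R[:,1].round(3))
def cur():
    s=ctrl.get_state(); return s['position'],Ro.from_rotvec(s['tool_rot']).as_matrix()
E
python3 - <<'E'
from h import *
D=load('side0');S=load('scene0')
for n,d,u,v,z in [('grille',D,258,355,.006),('tape',D,201,150,.019),('smallcup',D,374,292,.02),('smallcup',S,168,232,.02),('tray near corner',D,370,183,.03),('blackbox',S,122,140,.05),('sd tip',D,378,347,.0)]:
    print(n,onz(d,u,v,z).round(3))
c=np.array([.6216,-.0378])
print('pointer', [proj(d,[c[0]+.213*np.cos(np.radians(a)),c[1]+.213*np.sin(np.radians(a)),.008]).round(1) for d in (S,D) for a in (165,167,169)])
print(cur())
def P(phi,z=.15,r=.15,yaw=None):
    a=np.radians(phi); return (c[0]+r*np.cos(a),c[1]+r*np.sin(a),z,phi-90 if yaw is None else yaw)
p0,R0=cur(); g=np.array(P(237)[:2]); print(g)
n=14; w=[]
for i in range(1,n+1):
    s=i/n; w.append((*(p0[:2]+(g-p0[:2])*s), .231, -68.2+ (127+68.2)*min(1,i/ (n))))
rows((p0,R0),w)
E
```

```text
grille [ 0.468 -0.389  0.006]
tape [0.343 0.391 0.019]
smallcup [ 0.749 -0.259  0.02 ]
smallcup [ 0.759 -0.239  0.02 ]
tray near corner [0.84  0.142 0.03 ]
blackbox [ 0.442 -0.725  0.05 ]
sd tip [ 0.725 -0.393  0.   ]
pointer [array([295.1, 197.9]), array([293.4, 197. ]), array([291.7, 196.2]), array([227. , 227.3]), array([226.5, 229.2]), array([226., 231.])]
(array([ 0.2407814 , -0.60332304,  0.22970582]), array([[ 9.28731894e-01,  3.70751524e-01, -6.13709932e-04],
       [ 3.70752024e-01, -9.28730938e-01,  1.33426215e-03],
       [-7.52916747e-05, -1.46670602e-03, -9.99998922e-01]]))
[ 0.53990414 -0.16360059]
{"offset":[0.0315, -0.0213, -0.0013],"rot":[-0.1, 0.0, -14.0],"gripper":0},
{"offset":[0.0357, -0.013, 0.0],"rot":[0.0, 0.0, -13.9],"gripper":0},
{"offset":[0.0377, -0.004, 0.0],"rot":[0.0, 0.0, -14.0],"gripper":0},
{"offset":[0.0377, 0.0052, 0.0],"rot":[0.0, 0.0, -13.9],"gripper":0},
{"offset":[0.0352, 0.0141, 0.0],"rot":[0.0, 0.0, -14.0],"gripper":0},
{"offset":[0.0308, 0.0222, 0.0],"rot":[0.0, 0.0, -13.9],"gripper":0},
{"offset":[0.0246, 0.029, 0.0],"rot":[0.0, 0.0, -13.9],"gripper":0},
{"offset":[0.0169, 0.034, 0.0],"rot":[0.0, 0.0, -14.0],"gripper":0},
{"offset":[0.0082, 0.0371, 0.0],"rot":[0.0, 0.0, -13.9],"gripper":0},
{"offset":[-0.001, 0.038, 0.0],"rot":[0.0, 0.0, -14.0],"gripper":0},
{"offset":[-0.0102, 0.0366, 0.0],"rot":[0.0, 0.0, -13.9],"gripper":0},
{"offset":[-0.0186, 0.0331, 0.0],"rot":[0.0, 0.0, -14.0],"gripper":0},
{"offset":[-0.0261, 0.0276, 0.0],"rot":[0.0, 0.0, -13.9],"gripper":0},
{"offset":[-0.032, 0.0205, 0.0],"rot":[0.0, 0.0, -13.9],"gripper":0},
end [ 0.54   -0.1636  0.231 ] [-0.601  0.799 -0.   ]
```

```bash
python3 - <<'E'
from h import *
p0,R0=cur(); g=np.array([.54,-.1636]); n=20
rows((p0,R0),[(*(p0[:2]+(g-p0[:2])*i/n),.230,-68.2+195.2*i/n) for i in range(1,n+1)],3)
im=cv2.imread('pics/scene0.png')[185:245,155:290]
cv2.imwrite('pics/cupcrop.png',cv2.resize(im,None,fx=5,fy=5,interpolation=cv2.INTER_CUBIC))
E
```

```text
{"offset":[0.022, -0.015, 0.0],"rot":[-0.1, 0.0, -9.8],"gripper":0},
{"offset":[0.024, -0.011, 0.0],"rot":[0.0, 0.0, -9.8],"gripper":0},
{"offset":[0.026, -0.006, 0.0],"rot":[0.0, 0.0, -9.7],"gripper":0},
{"offset":[0.027, -0.003, 0.0],"rot":[0.0, 0.0, -9.8],"gripper":0},
{"offset":[0.026, 0.003, 0.0],"rot":[0.0, 0.0, -9.7],"gripper":0},
{"offset":[0.026, 0.007, 0.0],"rot":[0.0, 0.0, -9.8],"gripper":0},
{"offset":[0.024, 0.011, 0.0],"rot":[0.0, 0.0, -9.8],"gripper":0},
{"offset":[0.022, 0.015, 0.0],"rot":[0.0, 0.0, -9.7],"gripper":0},
{"offset":[0.019, 0.018, 0.0],"rot":[0.0, 0.0, -9.8],"gripper":0},
{"offset":[0.016, 0.022, 0.0],"rot":[0.0, 0.0, -9.7],"gripper":0},
{"offset":[0.012, 0.023, 0.0],"rot":[0.0, 0.0, -9.8],"gripper":0},
{"offset":[0.007, 0.026, 0.0],"rot":[0.0, 0.0, -9.8],"gripper":0},
{"offset":[0.003, 0.026, 0.0],"rot":[0.0, 0.0, -9.7],"gripper":0},
{"offset":[-0.001, 0.027, 0.0],"rot":[0.0, 0.0, -9.8],"gripper":0},
{"offset":[-0.006, 0.026, 0.0],"rot":[0.0, 0.0, -9.7],"gripper":0},
{"offset":[-0.01, 0.024, 0.0],"rot":[0.0, 0.0, -9.8],"gripper":0},
{"offset":[-0.014, 0.023, 0.0],"rot":[0.0, 0.0, -9.8],"gripper":0},
{"offset":[-0.018, 0.02, 0.0],"rot":[0.0, 0.0, -9.7],"gripper":0},
{"offset":[-0.021, 0.016, 0.0],"rot":[0.0, 0.0, -9.8],"gripper":0},
{"offset":[-0.023, 0.013, 0.0],"rot":[0.0, 0.0, -9.7],"gripper":0},
end [ 0.5398 -0.1636  0.2297] [-0.601  0.799 -0.   ]
```

View pics/cupcrop.png

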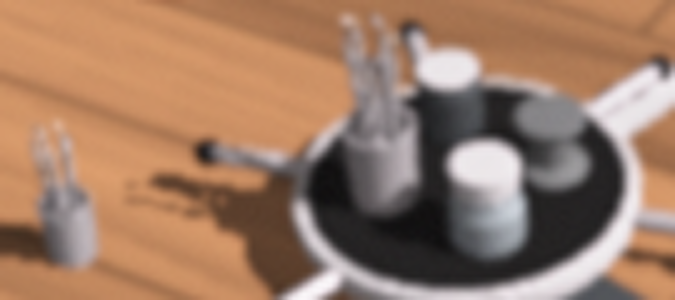

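Two things could be the cup. One is the cup with picks on the disc at scene (231,215); the other is a smaller cup with picks on the bench at scene (168,230). The crop shows the one on the disc is larger, so I choose that one. It sits 52 mm from the axis at about -48°. The front is at about 167°, so the disc needs about 145° clockwise.

Emit:
carry_out(rows=[{"offset": [0.022,-0.015,0],"rot": [0,0,-9.8],"gripper": 0},{"offset": [0.024,-0.011,0],"rot": [0,0,-9.8],"gripper": 0},{"offset": [0.026,-0.006,0],"rot": [0,0,-9.7],"gripper": 0},{"offset": [0.027,-0.003,0],"rot": [0,0,-9.8],"gripper": 0},{"offset": [0.026,0.003,0],"rot": [0,0,-9.7],"gripper": 0},{"offset": [0.026,0.007,0],"rot": [0,0,-9.8],"gripper": 0},{"offset": [0.024,0.011,0],"rot": [0,0,-9.8],"gripper": 0},{"offset": [0.022,0.015,0],"rot": [0,0,-9.7],"gripper": 0},{"offset": [0.019,0.018,0],"rot": [0,0,-9.8],"gripper": 0},{"offset": [0.016,0.022,0],"rot": [0,0,-9.7],"gripper": 0}])

```text
time: 1.4
position: [0.3911, -0.3827, 0.2303]
tool_rot: [-1.578, -2.716, 0.0]
ft_force: [-0.1, 0.6, -1.2]
grip_width: 0.02
```

Emit:
carry_out(rows=[{"offset": [0.012,0.023,0],"rot": [0,0,-9.8],"gripper": 0},{"offset": [0.007,0.026,0],"rot": [0,0,-9.8],"gripper": 0},{"offset": [0.003,0.026,0],"rot": [0,0,-9.7],"gripper": 0},{"offset": [-0.001,0.027,0],"rot": [0,0,-9.8],"gripper": 0},{"offset": [-0.006,0.026,0],"rot": [0,0,-9.7],"gripper": 0},{"offset": [-0.01,0.024,0],"rot": [0,0,-9.8],"gripper": 0},{"offset": [-0.014,0.023,0],"rot": [0,0,-9.8],"gripper": 0},{"offset": [-0.018,0.02,0],"rot": [0,0,-9.7],"gripper": 0},{"offset": [-0.021,0.016,0],"rot": [0,0,-9.8],"gripper": 0},{"offset": [-0.023,0.013,0],"rot": [0,0,-9.7],"gripper": 0}])

```text
time: 2.65
position: [0.5402, -0.1634, 0.2303]
tool_rot: [1.004, -2.976, -0.0]
ft_force: [0.9, 0.9, 0.4]
grip_width: 0.004
```

```bash
python3 - <<'E'
from h import *
grab('side','side1');grab('wrist','wrist1')
s=ctrl.get_state();print(s['time'],s['joint_positions'].round(3),s['ft_force'],s['grip_width']);p,R=cur();print(p.round(4),R.round(3))
E
```

```text
2.75 [ 0.873  0.2   -0.714  1.648  0.131  1.343  2.362] [-0.27503195  0.70112015 -0.38037531] 0.0071107174419981906
[ 0.5412 -0.1603  0.2304] [[-0.795 -0.607  0.001]
 [-0.607  0.795  0.002]
 [-0.002  0.001 -1.   ]]
```

View pics/side1.png

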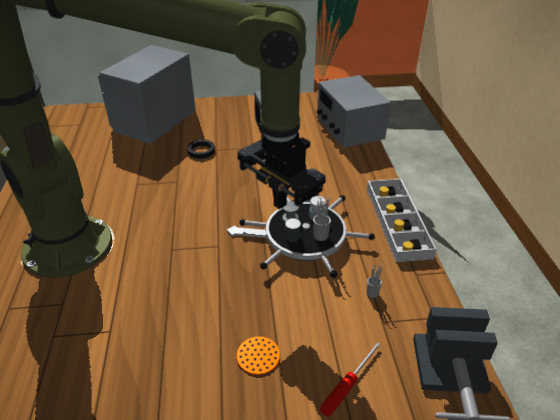

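View pics/wrist1.png

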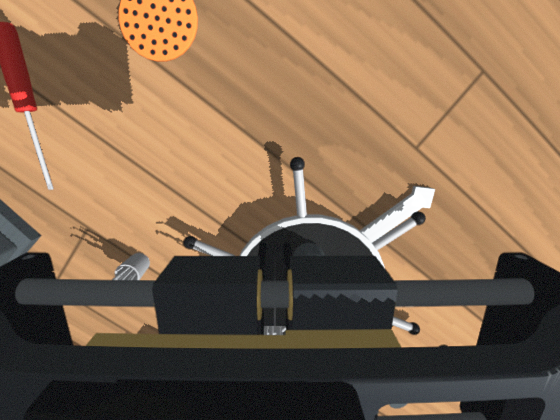

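Emit:
carry_out(rows=[{"offset": [0,0,0.03],"rot": [0,0,0],"gripper": 0},{"offset": [0,0,0.03],"rot": [0,0,0],"gripper": 0},{"offset": [0,0,0.03],"rot": [0,0,0],"gripper": 0},{"offset": [0,0,0.03],"rot": [0,0,0],"gripper": 0}])

```text
time: 3.25
position: [0.5391, -0.1655, 0.1094]
tool_rot: [0.989, -2.981, 0.001]
ft_force: [-0.0, 0.7, 0.1]
grip_width: 0.003
```

```bash
python3 - <<'E'
from h import *
d=grab('side','side2');d2=grab('scene','scene2');p,R=cur();print(p.round(4),ctrl.get_state()['ft_force'])
print(proj(d,p+R@[0,0,.008]),proj(d2,p+R@[0,0,.008]))
for n,(x,y,w,h) in {'scene2':(140,130,200,150),'side2':(210,110,190,150)}.items():
    im=cv2.imread(f'pics/{n}.png')[y:y+h,x:x+w]
    cv2.imwrite(f'pics/{n}c.png',cv2.resize(im,None,fx=4,fy=4,interpolation=cv2.INTER_CUBIC))
E
```

```text
[ 0.5366 -0.1647  0.1071] [-0.02820722  0.37176014 -0.30251869]
[278.60664184 246.22694621] [227.06807037 179.55119331]
```

View pics/scene2c.png

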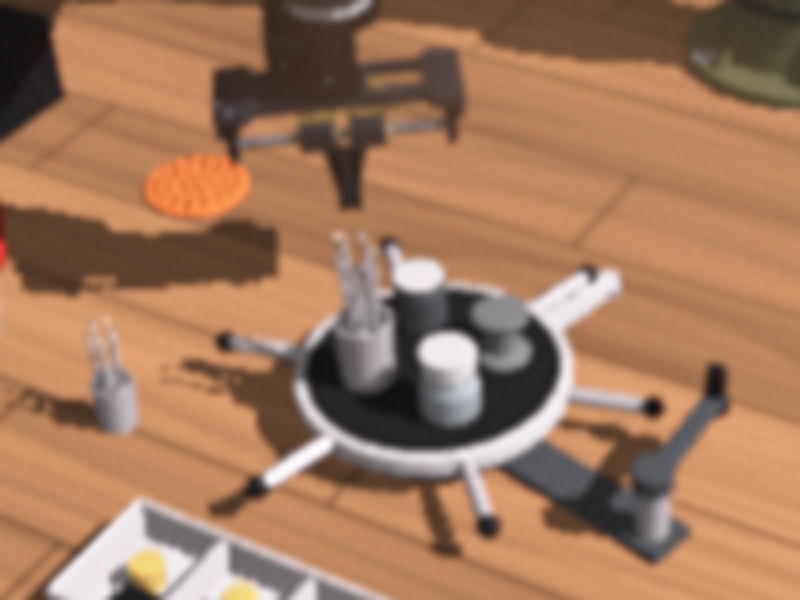

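View pics/side2c.png

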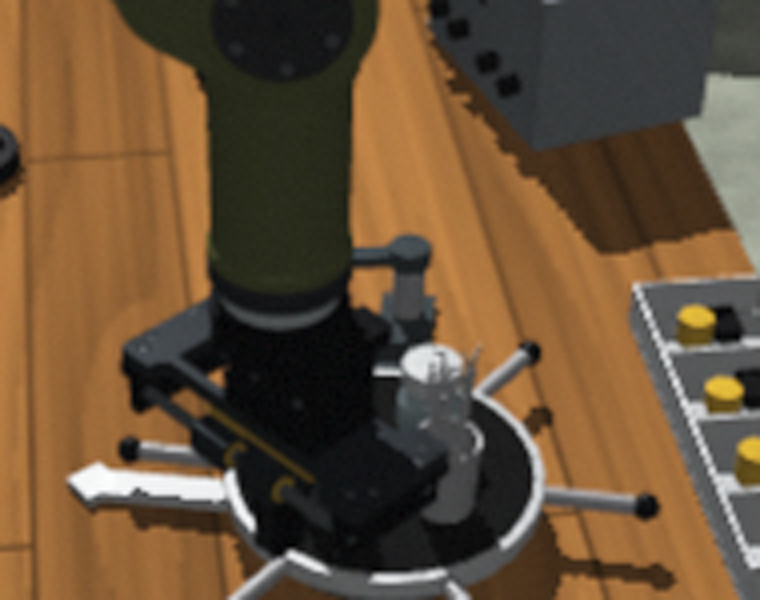

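Emit:
carry_out(rows=[{"offset": [0,0,0.02],"rot": [0,0,0],"gripper": 0},{"offset": [0,0,0.02],"rot": [0,0,0],"gripper": 0},{"offset": [0,0,0.02],"rot": [0,0,0],"gripper": 0},{"offset": [0,0,0.017],"rot": [0,0,0],"gripper": 0}])

```text
time: 3.85
position: [0.5396, -0.164, 0.032]
tool_rot: [0.996, -2.979, -0.001]
ft_force: [0.3, -0.2, 0.4]
grip_width: 0.004
```

```bash
python3 - <<'E'
from h import *
p,R=cur();print(p.round(4),ctrl.get_state()['ft_force'],ctrl.get_state()['joint_positions'].round(2))
c=np.array([.6216,-.0378]); v=p[:2]-c; print(np.hypot(*v),np.degrees(np.arctan2(v[1],v[0]))%360)
def P(phi,yaw,z=.032,r=.15):
    a=np.radians(phi); return (c[0]+r*np.cos(a),c[1]+r*np.sin(a),z,yaw)
# sweep commanded from 237 to 160; yaw 127 -> 70
n=16; import numpy as np
rows(((.5399,-.1636,.032),Rt(127)),[P(237-77*i/n,127-57*i/n) for i in range(1,n+1)],4)
E
```

```text
[ 0.5396 -0.164   0.032 ] [ 0.26514437 -0.19216682  0.39505293] [ 0.81  0.4  -0.66  1.85  0.29  0.98  2.24]
0.15047055334499249 236.98336356380497
{"offset":[0.0038, 0.012, 0.0],"rot":[0.0, 0.0, 3.6],"gripper":0},
{"offset":[0.0036, 0.0121, 0.0],"rot":[0.0, 0.0, 3.5],"gripper":0},
{"offset":[0.0032, 0.0122, 0.0],"rot":[0.0, 0.0, 3.6],"gripper":0},
{"offset":[0.003, 0.0122, 0.0],"rot":[0.0, 0.0, 3.6],"gripper":0},
{"offset":[0.0028, 0.0123, 0.0],"rot":[0.0, 0.0, 3.5],"gripper":0},
{"offset":[0.0025, 0.0123, 0.0],"rot":[0.0, 0.0, 3.6],"gripper":0},
{"offset":[0.0022, 0.0124, 0.0],"rot":[0.0, 0.0, 3.5],"gripper":0},
{"offset":[0.0019, 0.0125, 0.0],"rot":[0.0, 0.0, 3.6],"gripper":0},
{"offset":[0.0017, 0.0124, 0.0],"rot":[0.0, 0.0, 3.6],"gripper":0},
{"offset":[0.0014, 0.0126, 0.0],"rot":[0.0, 0.0, 3.5],"gripper":0},
{"offset":[0.0011, 0.0125, 0.0],"rot":[0.0, 0.0, 3.6],"gripper":0},
{"offset":[0.0008, 0.0126, 0.0],"rot":[0.0, 0.0, 3.6],"gripper":0},
{"offset":[0.0006, 0.0126, 0.0],"rot":[0.0, 0.0, 3.5],"gripper":0},
{"offset":[0.0003, 0.0126, 0.0],"rot":[0.0, 0.0, 3.6],"gripper":0},
{"offset":[0.0, 0.0125, 0.0],"rot":[0.0, 0.0, 3.5],"gripper":0},
{"offset":[-0.0002, 0.0126, 0.0],"rot":[0.0, 0.0, 3.6],"gripper":0},
end [0.4806 0.0135 0.032 ] [0.342 0.94  0.   ]
```

Emit:
carry_out(rows=[{"offset": [0.0038,0.012,0],"rot": [0,0,3.6],"gripper": 0},{"offset": [0.0036,0.0121,0],"rot": [0,0,3.5],"gripper": 0},{"offset": [0.0032,0.0122,0],"rot": [0,0,3.6],"gripper": 0},{"offset": [0.003,0.0122,0],"rot": [0,0,3.6],"gripper": 0},{"offset": [0.0028,0.0123,0],"rot": [0,0,3.5],"gripper": 0},{"offset": [0.0025,0.0123,0],"rot": [0,0,3.6],"gripper": 0}])

```text
time: 4.6
position: [0.4896, -0.1089, 0.0332]
tool_rot: [-0.422, 3.112, -0.001]
ft_force: [1.7, -0.3, 0.4]
grip_width: 0.005
```

```bash
cat > look.py <<'E'
from h import *
import sys
t=sys.argv[1]
d=grab('side','side'+t);d2=grab('scene','scene'+t);p,R=cur();s=ctrl.get_state();print(s['time'],p.round(4),s['ft_force'].round(2),s['joint_positions'].round(2))
c=np.array([.6216,-.0378]); v=p[:2]-c; print(np.hypot(*v).round(4),(np.degrees(np.arctan2(v[1],v[0]))%360).round(1),'yaw',np.degrees(np.arctan2(R[1,1],R[0,1])).round(1))
a=[]
for n,(x,y,w,h) in {'scene'+t:(180,160,190,120),'side'+t:(210,150,160,150)}.items():
    im=cv2.imread(f'pics/{n}.png')[y:y+h,x:x+w]
    im=cv2.resize(im,None,fx=4,fy=4,interpolation=cv2.INTER_CUBIC); a.append(im); cv2.imwrite(f'pics/{n}c.png',im)
E
python3 look.py 3
```

```text
4.7 [ 0.4889 -0.1077  0.0331] [ 0.04  0.04 -0.8 ] [ 0.75  0.26 -0.65  2.01  0.2   0.93  1.85]
0.15 207.8 yaw 105.7
```

View pics/scene3c.png

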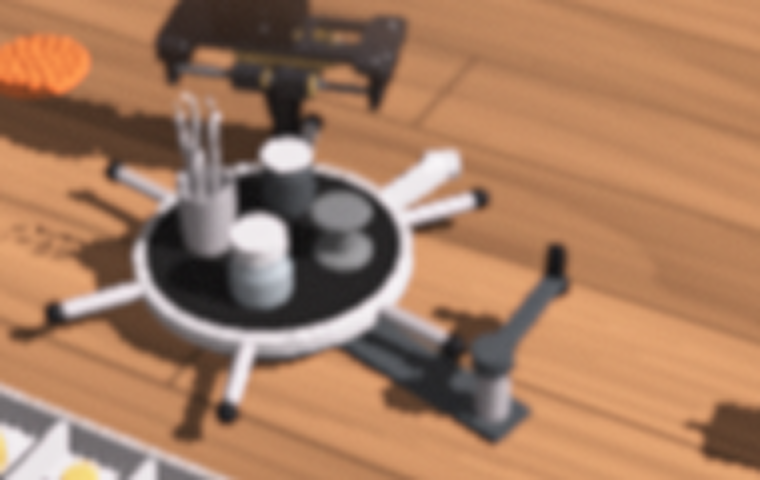

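The disc turns clockwise with the push. In the crop the cup has moved to the left and the spoke leads the finger. I'll continue the stroke.

Emit:
carry_out(rows=[{"offset": [0.0022,0.0124,0],"rot": [0,0,3.5],"gripper": 0},{"offset": [0.0019,0.0125,0],"rot": [0,0,3.6],"gripper": 0},{"offset": [0.0017,0.0124,0],"rot": [0,0,3.6],"gripper": 0},{"offset": [0.0014,0.0126,0],"rot": [0,0,3.5],"gripper": 0},{"offset": [0.0011,0.0125,0],"rot": [0,0,3.6],"gripper": 0},{"offset": [0.0008,0.0126,0],"rot": [0,0,3.6],"gripper": 0},{"offset": [0.0006,0.0126,0],"rot": [0,0,3.5],"gripper": 0},{"offset": [0.0003,0.0126,0],"rot": [0,0,3.6],"gripper": 0},{"offset": [0,0.0125,0],"rot": [0,0,3.5],"gripper": 0},{"offset": [0,0.0126,0],"rot": [0,0,3.6],"gripper": 0}])

```text
time: 5.95
position: [0.4812, 0.0126, 0.0333]
tool_rot: [0.549, 3.093, -0.001]
ft_force: [1.1, -0.8, -0.0]
grip_width: 0.007
```

```bash
python3 look.py 4
```

```text
6.05 [0.4813 0.0141 0.0334] [-0.39  0.56 -0.37] [ 0.52  0.22 -0.65  2.05  0.17  0.92  1.  ]
0.1497 159.7 yaw 70.1
```

View pics/scene4c.png

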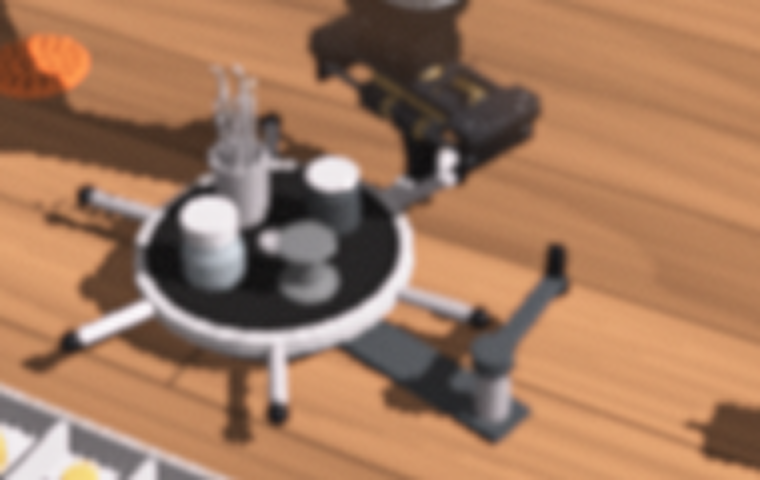

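View pics/side4c.png

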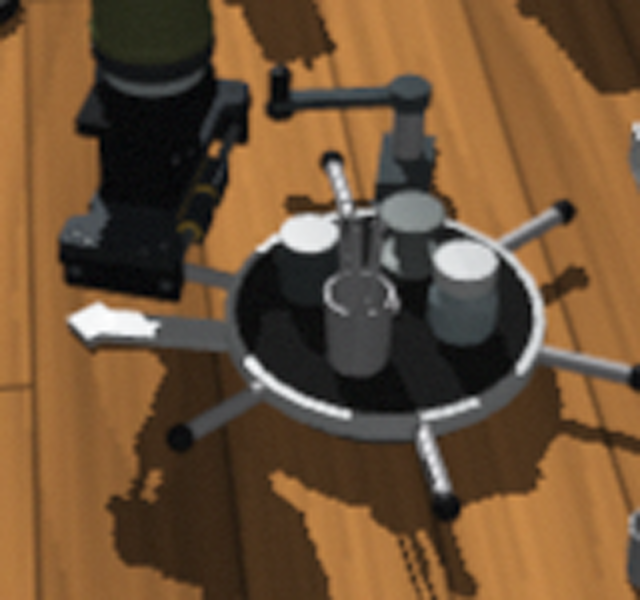

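```bash
python3 - <<'E'
from meas import *
D=load('side4');c=lambda x,y:(x/4+210-.4,y/4+150-.4)
P=[onz(D,*c(*b),.032) for b in [(332,158),(564,211),(446,504),(180,437)]]
x,e=fit(P);print(x[:2],np.degrees(x[2])%60,e)
q=onz(D,*c(360,357),.04)[:2]-[.6216,-.0378];print(np.hypot(*q),np.degrees(np.arctan2(q[1],q[0])))
E
```

```text
[ 0.62165865 -0.03680435] 33.96630540655204 0.0023819876686085595
0.05047564483334292 -116.45074995070445
```

```bash
python3 - <<'E'
from h import *
c=np.array([.6216,-.0378])
def P(phi,yaw,z=.032,r=.15):
    a=np.radians(phi); return (c[0]+r*np.cos(a),c[1]+r*np.sin(a),z,yaw)
w=[P(163,70,.033),P(163,70,.055),P(163,70,.08)]+[P(163+65*i/8,70+54*i/8,.08) for i in range(1,9)]+[P(228,124,.055),P(228,124,.033)]
rows(((.4812,.0135,.0332),Rt(70)),w,4)
print()
n=17
rows((P(228,124,.033)[:3],Rt(124)),[P(228-80*i/n,124-62*i/n,.033) for i in range(1,n+1)],4)
E
```

```text
{"offset":[0.0003, -0.008, 0.0002],"rot":[0.0, 0.0, 0.0],"gripper":0},
{"offset":[0.0, 0.0, -0.022],"rot":[0.0, 0.0, 0.0],"gripper":0},
{"offset":[0.0, 0.0, -0.025],"rot":[0.0, 0.0, 0.0],"gripper":0},
{"offset":[-0.0026, -0.0211, 0.0],"rot":[0.0, 0.0, -6.8],"gripper":0},
{"offset":[-0.0031, -0.0211, 0.0],"rot":[0.0, 0.0, -6.7],"gripper":0},
{"offset":[-0.0036, -0.0209, 0.0],"rot":[0.0, 0.0, -6.7],"gripper":0},
{"offset":[-0.0042, -0.0208, 0.0],"rot":[0.0, 0.0, -6.8],"gripper":0},
{"offset":[-0.0046, -0.0208, 0.0],"rot":[0.0, 0.0, -6.8],"gripper":0},
{"offset":[-0.0051, -0.0206, 0.0],"rot":[0.0, 0.0, -6.7],"gripper":0},
{"offset":[-0.0056, -0.0205, 0.0],"rot":[0.0, 0.0, -6.8],"gripper":0},
{"offset":[-0.0061, -0.0204, 0.0],"rot":[0.0, 0.0, -6.7],"gripper":0},
{"offset":[0.0, 0.0, 0.025],"rot":[0.0, 0.0, 0.0],"gripper":0},
{"offset":[0.0, 0.0, 0.022],"rot":[0.0, 0.0, 0.0],"gripper":0},
end [ 0.5213 -0.1493  0.033 ] [-0.559  0.829  0.   ]

{"offset":[0.0025, 0.0121, 0.0],"rot":[0.0, 0.0, 3.6],"gripper":0},
{"offset":[0.0022, 0.0121, 0.0],"rot":[0.0, 0.0, 3.7],"gripper":0},
{"offset":[0.
[... 355 characters left out ...]
.0],"rot":[0.0, 0.0, 3.7],"gripper":0},
{"offset":[0.0007, 0.0123, 0.0],"rot":[0.0, 0.0, 3.6],"gripper":0},
{"offset":[0.0004, 0.0123, 0.0],"rot":[0.0, 0.0, 3.7],"gripper":0},
{"offset":[0.0002, 0.0123, 0.0],"rot":[0.0, 0.0, 3.6],"gripper":0},
{"offset":[0.0, 0.0123, 0.0],"rot":[0.0, 0.0, 3.7],"gripper":0},
{"offset":[-0.0002, 0.0124, 0.0],"rot":[0.0, 0.0, 3.6],"gripper":0},
{"offset":[-0.0004, 0.0123, 0.0],"rot":[0.0, 0.0, 3.7],"gripper":0},
{"offset":[-0.0007, 0.0123, 0.0],"rot":[0.0, 0.0, 3.6],"gripper":0},
{"offset":[-0.0009, 0.0122, 0.0],"rot":[0.0, 0.0, 3.7],"gripper":0},
{"offset":[-0.0011, 0.0123, 0.0],"rot":[0.0, 0.0, 3.6],"gripper":0},
end [0.4943 0.0417 0.033 ] [0.469 0.883 0.   ]
```

Emit:
carry_out(rows=[{"offset": [0,-0.008,0],"rot": [0,0,0],"gripper": 0},{"offset": [0,0,-0.022],"rot": [0,0,0],"gripper": 0},{"offset": [0,0,-0.025],"rot": [0,0,0],"gripper": 0},{"offset": [-0.0026,-0.0211,0],"rot": [0,0,-6.8],"gripper": 0},{"offset": [-0.0031,-0.0211,0],"rot": [0,0,-6.7],"gripper": 0},{"offset": [-0.0036,-0.0209,0],"rot": [0,0,-6.7],"gripper": 0},{"offset": [-0.0042,-0.0208,0],"rot": [0,0,-6.8],"gripper": 0},{"offset": [-0.0046,-0.0208,0],"rot": [0,0,-6.8],"gripper": 0},{"offset": [-0.0051,-0.0206,0],"rot": [0,0,-6.7],"gripper": 0},{"offset": [-0.0056,-0.0205,0],"rot": [0,0,-6.8],"gripper": 0}])

```text
time: 7.3
position: [0.5054, -0.1368, 0.0803]
tool_rot: [0.745, -3.051, 0.001]
ft_force: [0.7, -0.1, 0.2]
grip_width: 0.01
```

Emit:
carry_out(rows=[{"offset": [-0.0061,-0.0204,0],"rot": [0,0,-6.7],"gripper": 0},{"offset": [0,0,0],"rot": [0,0,0],"gripper": 0},{"offset": [0,0,0.025],"rot": [0,0,0],"gripper": 0},{"offset": [0,0,0.022],"rot": [0,0,0],"gripper": 0}])

```text
time: 7.8
position: [0.5197, -0.1498, 0.0329]
tool_rot: [0.915, -3.005, -0.0]
ft_force: [-0.4, 0.4, 0.4]
grip_width: 0.007
```

```bash
python3 look.py 5
```

```text
7.9 [ 0.5177 -0.1491  0.0312] [-0.19  1.07  0.21] [ 0.76  0.34 -0.6   1.91  0.23  0.96  2.21]
0.1522 227.0 yaw 123.9
```

View pics/scene5c.png

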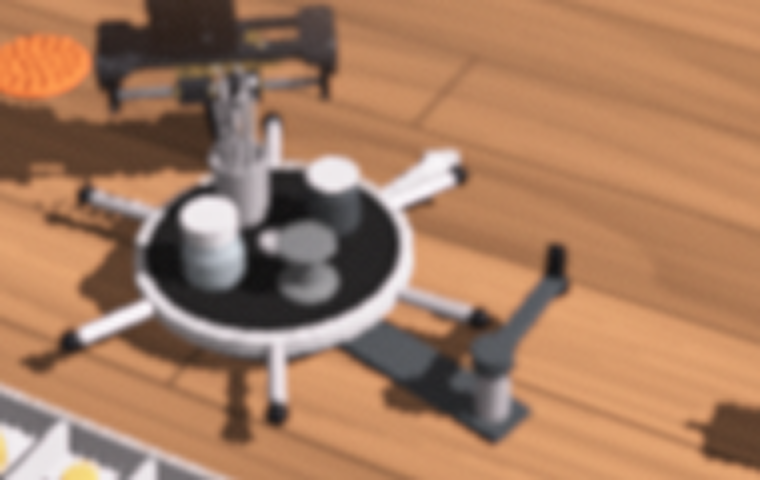

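The finger is down between the spokes and the disc is undisturbed. Next is the second stroke, stopping short so I can measure.

Emit:
carry_out(rows=[{"offset": [0.0025,0.0121,0],"rot": [0,0,3.6],"gripper": 0},{"offset": [0.0022,0.0121,0],"rot": [0,0,3.7],"gripper": 0},{"offset": [0.0021,0.0121,0],"rot": [0,0,3.6],"gripper": 0},{"offset": [0.0018,0.0122,0],"rot": [0,0,3.7],"gripper": 0},{"offset": [0.0016,0.0122,0],"rot": [0,0,3.6],"gripper": 0},{"offset": [0.0013,0.0123,0],"rot": [0,0,3.7],"gripper": 0},{"offset": [0.0012,0.0122,0],"rot": [0,0,3.6],"gripper": 0},{"offset": [0.0009,0.0123,0],"rot": [0,0,3.7],"gripper": 0},{"offset": [0.0007,0.0123,0],"rot": [0,0,3.6],"gripper": 0},{"offset": [0.0004,0.0123,0],"rot": [0,0,3.7],"gripper": 0}])

```text
time: 9.15
position: [0.4714, -0.0409, 0.0347]
tool_rot: [0.074, 3.139, -0.002]
ft_force: [0.4, -0.8, -0.5]
grip_width: 0.004
```

Emit:
carry_out(rows=[{"offset": [0.0002,0.0123,0],"rot": [0,0,3.6],"gripper": 0},{"offset": [0,0.0123,0],"rot": [0,0,3.7],"gripper": 0},{"offset": [-0.0002,0.0124,0],"rot": [0,0,3.6],"gripper": 0},{"offset": [-0.0004,0.0123,0],"rot": [0,0,3.7],"gripper": 0},{"offset": [0,0,0],"rot": [0,0,0],"gripper": 0}])

```text
time: 9.78
position: [0.4787, 0.0087, 0.0344]
tool_rot: [0.465, 3.106, 0.0]
ft_force: [0.3, -0.1, 0.1]
grip_width: 0.005
```

```bash
python3 look.py 6
```

```text
9.875 [0.4784 0.0075 0.034 ] [-0.28  0.27 -0.43] [ 0.49  0.21 -0.6   2.06  0.15  0.92  1.08]
0.1502 162.4 yaw 72.9
```

View pics/scene6c.png

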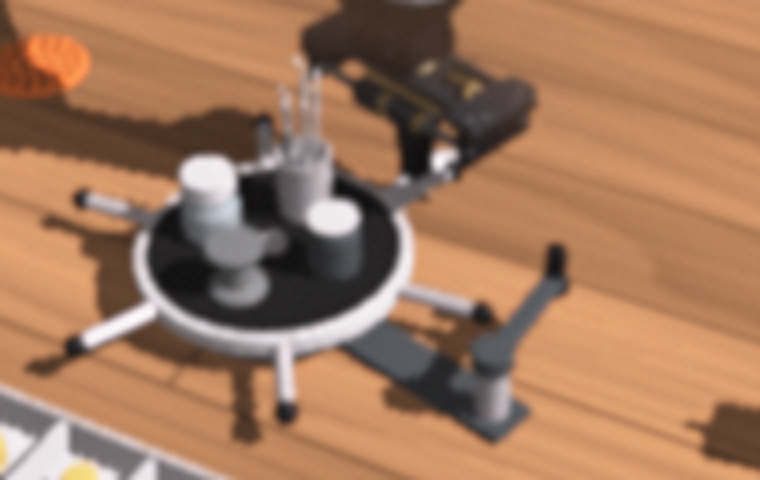

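View pics/side6c.png

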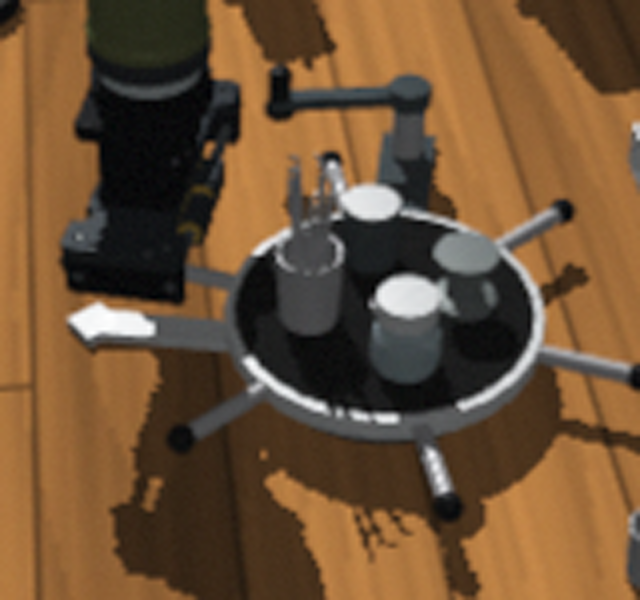

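```bash
python3 - <<'E'
from meas import *
D=load('side6');S=load('scene6');c=lambda x,y:(x/4+210-.4,y/4+150-.4);s=lambda x,y:(x/4+180-.4,y/4+160-.4)
for P in ([onz(D,*c(*b),.032) for b in [(332,158),(564,211),(448,504),(180,438)]],[onz(S,*s(*b),.032) for b in [(83,199),(73,346),(287,411),(482,312)]]):
    x,e=fit(P);print(x[:2],np.degrees(x[2])%60,e)
for q in (onz(D,*c(309,318),.04),onz(D,*c(310,251),.095),onz(S,*s(303,208),.04),onz(S,*s(303,157),.095)):
    q=q[:2]-[.6216,-.0378];print(np.hypot(*q),np.degrees(np.arctan2(q[1],q[0]))%360)
E
```

```text
[ 0.62193786 -0.03705055] 34.12070827281921 0.0026604947412558755
[ 0.62201514 -0.03811542] 34.61253820538351 0.00125054029997973
0.05049270761051636 185.59582443792752
0.04987892010767457 182.93318452868112
0.048635509830650694 183.77183107527384
0.04378667715716549 176.32414029325076
```

Emit:
carry_out(rows=[{"offset": [-0.0007,0.0123,0],"rot": [0,0,3.6],"gripper": 0},{"offset": [-0.0009,0.0122,0],"rot": [0,0,3.7],"gripper": 0},{"offset": [-0.0011,0.0115,0],"rot": [0,0,3.6],"gripper": 0},{"offset": [0,0,0],"rot": [0,0,0],"gripper": 0},{"offset": [0,-0.012,0],"rot": [0,0,0],"gripper": 0},{"offset": [0,0,-0.03],"rot": [0,0,0],"gripper": 0},{"offset": [0,0,-0.04],"rot": [0,0,0],"gripper": 0},{"offset": [0.04,0,-0.04],"rot": [0,0,0],"gripper": 0},{"offset": [0.04,0,-0.04],"rot": [0,0,0],"gripper": 0}])

```text
time: 11.0
position: [0.416, 0.0666, 0.1844]
tool_rot: [-0.763, -3.047, 0.0]
ft_force: [-0.1, -1.0, 0.4]
grip_width: 0.004
```

```bash
python3 look.py 7; python3 - <<'E'
from h import *
grab('wrist','wrist7')
E
```

```text
11.1 [0.417  0.0685 0.1876] [ 1.58 -1.15 -0.51] [ 0.47 -0.15 -0.64  2.02 -0.09  1.24  0.95]
0.2305 152.6 yaw 62.1
```

View pics/scene7c.png

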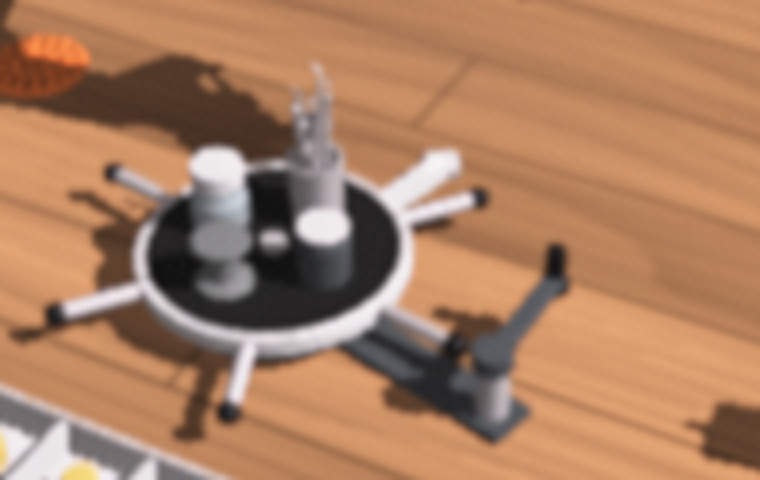

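View pics/side7c.png

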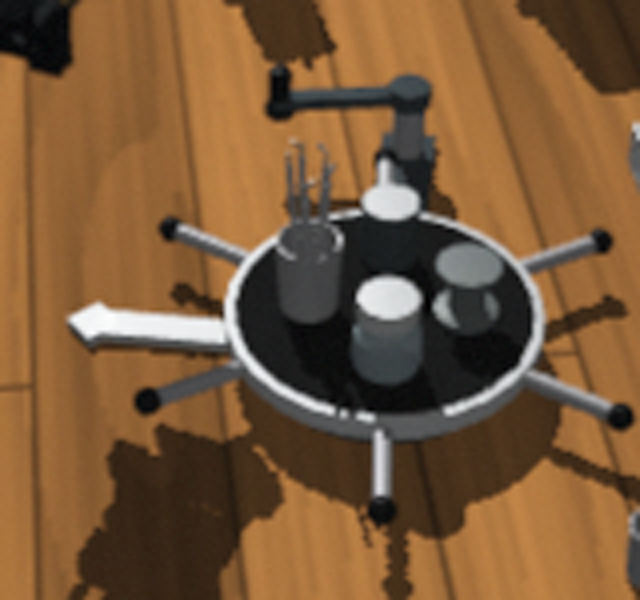

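View pics/wrist7.png

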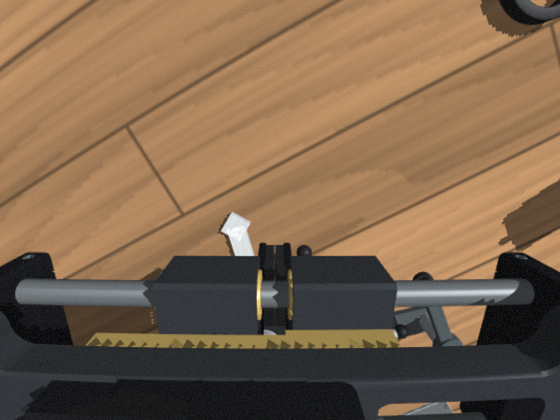

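```bash
python3 - <<'E'
from meas import *
D=load('side7');S=load('scene7');c=lambda x,y:(x/4+210-.4,y/4+150-.4);s=lambda x,y:(x/4+180-.4,y/4+160-.4)
for P in ([onz(D,*c(*b),.032) for b in [(170,228),(601,241),(621,415),(382,509),(148,400)]],[onz(S,*s(*b),.032) for b in [(114,172),(55,313),(229,411),(480,198)]]):
    x,e=fit(P);print(x[:2],np.degrees(x[2])%60,e)
ax=np.array([.6216,-.0378])
def pr(n,q):
    q=q[:2]-ax;print(n,np.hypot(*q).round(4),(np.degrees(np.arctan2(q[1],q[0]))%360).round(1))
def tri(a,b):
    (c1,r1),(c2,r2)=ray(D,*c(*a)),ray(S,*s(*b)); A=np.c_[r1,-r2]; k=np.linalg.lstsq(A,c2-c1,rcond=None)[0]
    p1,p2=c1+k[0]*r1,c2+k[1]*r2; print('z',((p1+p2)/2)[2].round(4),'gap',np.linalg.norm(p1-p2).round(4)); return (p1+p2)/2
pr('foot side',onz(D,*c(309,305),.04));pr('rim side',onz(D,*c(310,242),.095))
pr('rim scene',onz(S,*s(315,160),.095)); pr('tri rim',tri((310,242),(315,160)))
pr('tin side',onz(D,*c(391,202),.088));pr('tin scene',onz(S,*s(323,226),.088))
pr('jar side',onz(D,*c(389,298),.096));pr('jar scene',onz(S,*s(217,167),.096))
pr('spool side',onz(D,*c(469,265),.082));pr('spool scene',onz(S,*s(221,243),.082))
# pointer centre line on bench: two corners each at shaft, side
print(onz(D,*c(68,322),.008)-[*ax,0])
for u,v in ((230,320),(230,345)): print(onz(D,*c(u,v),.008)-[*ax,0])
pr('pivot side',onz(D,*c(411,86),.067));pr('pivot scene',onz(S,*s(494,350),.067))
for a in (163,165,167,169,171,173):
    C=np.r_[ax+.052*np.array([np.cos(np.radians(a)),np.sin(np.radians(a))])]
    f1=lambda z,d,o:((proj(d,[*C,z])-o+.4)*4).round(0)
    print(a,f1(.04,D,[210,150]),f1(.095,D,[210,150]),f1(.04,S,[180,160]),f1(.095,S,[180,160]))
E
```

```text
[ 0.62155036 -0.038038  ] 21.061262171016892 0.0011901936615302255
[ 0.6217515  -0.03743157] 20.926535334612627 0.000977017170051414
foot side 0.0493 171.0
rim side 0.0491 172.7
rim scene 0.0464 164.0
z 0.0916 gap 0.0002
tri rim 0.0494 167.9
tin side 0.0505 78.2
tin scene 0.0548 76.4
jar side 0.0541 262.5
jar scene 0.0475 267.3
spool side 0.0528 346.6
spool scene 0.0578 353.7
[-0.20727621  0.04408945  0.008     ]
[-0.09878939  0.03408081  0.008     ]
[-0.10103568  0.00947601  0.008     ]
pivot side 0.2125 76.4
pivot scene 0.2175 76.0
163 [306. 298.] [307. 233.] [324. 214.] [321. 157.]
165 [306. 299.] [306. 235.] [323. 213.] [320. 156.]
167 [305. 301.] [306. 237.] [321. 212.] [318. 155.]
169 [305. 303.] [306. 239.] [319. 211.] [316. 154.]
171 [305. 305.] [306. 240.] [317. 210.] [314. 154.]
173 [305. 307.] [306. 242.] [316. 209.] [312. 153.]
```

```bash
python3 - <<'E'
from h import *
D=load('side7');S=load('scene7')
print('radio',onz(D,272,125,.06),onz(S,438,268,.06))
pv=np.array([.6725,.1711])
def F(L,d,z):
    a=np.radians(L);k=pv+.095*np.array([np.cos(a),np.sin(a)]); return (*(k-d*np.array([-np.sin(a),np.cos(a)])),z,L+90-360)
p0,R0=cur(); y0=62.1; g=F(179,.045,.16); n=15
print(g)
rows(((.417,.0675,.186),Rt(62.1)),[(*(np.array([.417,.0675])+(np.array(g[:2])-[.417,.0675])*i/n),.186,62.1+(-91-62.1)*i/n) for i in range(1,n+1)],3)
rows((F(179,.045,.186)[:3],Rt(-91)),[F(179,.045,z) for z in (.15,.115,.09,.076)],3)
E
```

```text
radio [0.58186542 0.45414555 0.06      ] [0.57600229 0.51713768 0.06      ]
(np.float64(0.5782998272498205), np.float64(0.21775112489357953), 0.16, -91)
{"offset":[-0.005, 0.014, 0.0],"rot":[0.0, 0.0, 10.2],"gripper":0},
{"offset":[-0.002, 0.014, 0.0],"rot":[0.0, 0.0, 10.2],"gripper":0},
{"offset":[0.0, 0.015, 0.0],"rot":[0.0, 0.0, 10.2],"gripper":0},
{"offset":[0.003, 0.014, 0.0],"rot":[0.0, 0.0, 10.2],"gripper":0},
{"offset":[0.006, 0.014, 0.0],"rot":[0.0, 0.0, 10.2],"gripper":0},
{"offset":[0.007, 0.013, 0.0],"rot":[0.0, 0.0, 10.2],"gripper":0},
{"offset":[0.01, 0.01, 0.0],"rot":[0.0, 0.0, 10.2],"gripper":0},
{"offset":[0.012, 0.009, 0.0],"rot":[0.0, 0.0, 10.3],"gripper":0},
{"offset":[0.013, 0.007, 0.0],"rot":[0.0, 0.0, 10.2],"gripper":0},
{"offset":[0.014, 0.004, 0.0],"rot":[0.0, 0.0, 10.2],"gripper":0},
{"offset":[0.015, 0.002, 0.0],"rot":[0.0, 0.0, 10.2],"gripper":0},
{"offset":[0.014, -0.001, 0.0],"rot":[0.0, 0.0, 10.2],"gripper":0},
{"offset":[0.015, -0.003, 0.0],"rot":[0.0, 0.0, 10.2],"gripper":0},
{"offset":[0.013, -0.006, 0.0],"rot":[0.0, 0.0, 10.2],"gripper":0},
{"offset":[0.013, -0.008, 0.0],"rot":[0.0, 0.0, 10.2],"gripper":0},
end [0.5787 0.2177 0.186 ] [-0.017 -1.     0.   ]
{"offset":[0.0, 0.0, 0.036],"rot":[0.0, 0.0, 0.0],"gripper":0},
{"offset":[0.0, 0.0, 0.035],"rot":[0.0, 0.0, 0.0],"gripper":0},
{"offset":[0.0, 0.0, 0.025],"rot":[0.0, 0.0, 0.0],"gripper":0},
{"offset":[0.0, 0.0, 0.014],"rot":[0.0, 0.0, 0.0],"gripper":0},
end [0.5783 0.2178 0.076 ] [-0.017 -1.     0.   ]
```

Emit:
carry_out(rows=[{"offset": [-0.005,0.014,0],"rot": [0,0,10.2],"gripper": 0},{"offset": [-0.002,0.014,0],"rot": [0,0,10.2],"gripper": 0},{"offset": [0,0.015,0],"rot": [0,0,10.2],"gripper": 0},{"offset": [0.003,0.014,0],"rot": [0,0,10.2],"gripper": 0},{"offset": [0.006,0.014,0],"rot": [0,0,10.2],"gripper": 0},{"offset": [0.007,0.013,0],"rot": [0,0,10.2],"gripper": 0},{"offset": [0.01,0.01,0],"rot": [0,0,10.2],"gripper": 0},{"offset": [0.012,0.009,0],"rot": [0,0,10.3],"gripper": 0},{"offset": [0.013,0.007,0],"rot": [0,0,10.2],"gripper": 0},{"offset": [0.014,0.004,0],"rot": [0,0,10.2],"gripper": 0}])

```text
time: 12.4
position: [0.5251, 0.1657, 0.1813]
tool_rot: [-2.853, -1.314, 0.005]
ft_force: [0.5, -0.8, 0.3]
grip_width: 0.002
```

Emit:
carry_out(rows=[{"offset": [0.015,0.002,0],"rot": [0,0,10.2],"gripper": 0},{"offset": [0.014,-0.001,0],"rot": [0,0,10.2],"gripper": 0},{"offset": [0.015,-0.003,0],"rot": [0,0,10.2],"gripper": 0},{"offset": [0.013,-0.006,0],"rot": [0,0,10.2],"gripper": 0},{"offset": [0.013,-0.008,0],"rot": [0,0,10.2],"gripper": 0},{"offset": [0,0,0],"rot": [0,0,0],"gripper": 0}])

```text
time: 13.15
position: [0.5798, 0.2162, 0.1812]
tool_rot: [3.141, -0.029, -0.005]
ft_force: [-0.6, -0.3, 0.2]
grip_width: 0.005
```

```bash
python3 look.py 8; python3 - <<'E'
from h import *
grab('wrist','wrist8')
E
```

```text
13.25 [0.5792 0.2159 0.1819] [-0.29 -0.99  0.42] [ 0.09  0.34 -0.61  1.58  0.2   1.29 -2.13]
0.2572 99.5 yaw -91.0
```

View pics/wrist8.png

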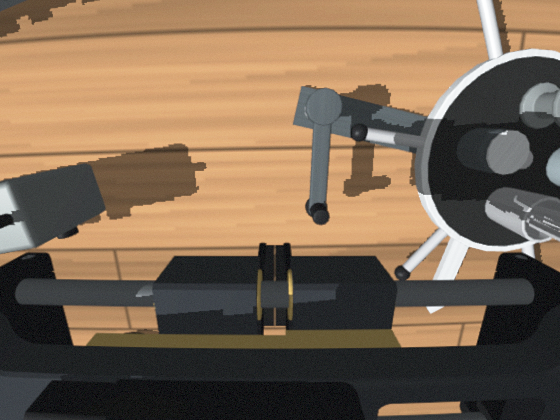

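View pics/scene8.png

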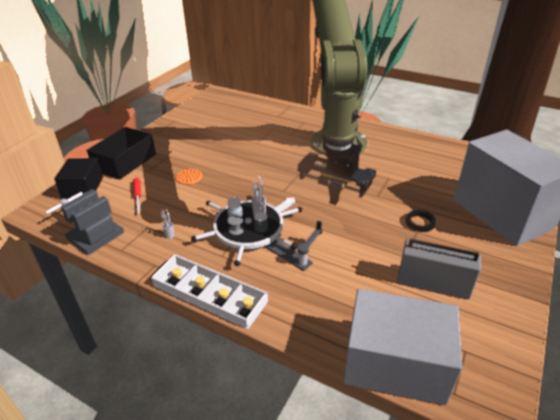

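```bash
python3 - <<'E'
from h import *
W=load('wrist8')
print('hub',onz(W,324,106,.067),'knob',onz(W,320,215,.087))
print('radio corner',onz(W,102,205,.115),onz(W,88,166,.115))
print('pointer tip side',onz(W,434,310,.008))
im=cv2.imread('pics/wrist8.png')[60:320,280:560];cv2.imwrite('pics/w8c.png',cv2.resize(im,None,fx=2.2,fy=2.2,interpolation=cv2.INTER_CUBIC))
E
```

```text
hub [0.67189056 0.17155424 0.067     ] knob [0.57900028 0.17575608 0.087     ]
radio corner [0.59927366 0.35270018 0.115     ] [0.63035383 0.3580719  0.115     ]
pointer tip side [0.41889725 0.00737347 0.008     ]
```

View pics/w8c.png

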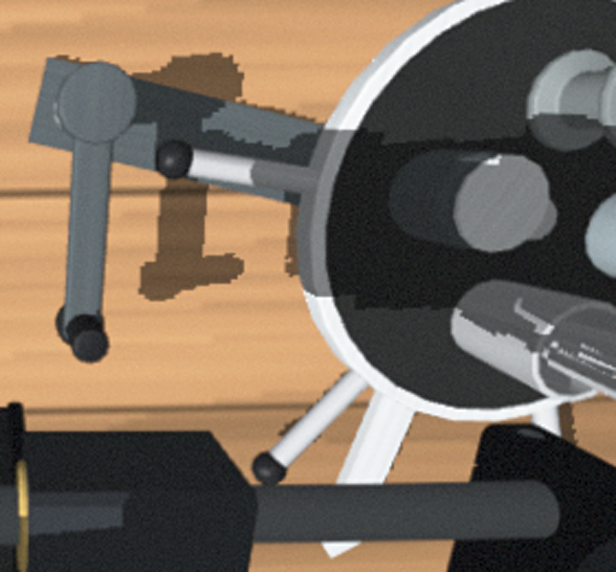

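```bash
python3 - <<'E'
from h import *
W=load('wrist8')
ax=np.array([.6216,-.0378])
for x,y,z in ((585,352,.095),(580,352,.095),(505,203,.088)):
    q=onz(W,280+x/2.2-.3,60+y/2.2-.3,z)[:2]-ax; print(q,np.hypot(*q),np.degrees(np.arctan2(q[1],q[0]))%360)
pv=np.array([.672,.1713])
def F(L,d,z):
    a=np.radians(L);k=pv+.095*np.array([np.cos(a),np.sin(a)]); return (*(k-d*np.array([-np.sin(a),np.cos(a)])),z,L+90-360)
p0=(.5792,.2160,.182)
rows((p0,Rt(-91)),[F(178,.045,z) for z in (.15,.115,.09,.076)]+[F(178,.026,.076)],4)
n=14
rows((F(178,.026,.076)[:3],Rt(-92)),[F(178+78*i/n,.026-.004*min(1,i/2),.076) for i in range(1,n+1)],4)
E
```

```text
[-0.04836751  0.00913286] 0.04922219969153133 169.30717683227627
[-0.04832029  0.01138771] 0.049644033117588825 166.73899993895986
[0.01141016 0.05153105] 0.05277917045394567 77.51483355191189
{"offset":[-0.0006, -0.0036, 0.032],"rot":[0.0, 0.0, 1.0],"gripper":0},
{"offset":[0.0, 0.0, 0.035],"rot":[0.0, 0.0, 0.0],"gripper":0},
{"offset":[0.0, 0.0, 0.025],"rot":[0.0, 0.0, 0.0],"gripper":0},
{"offset":[0.0, 0.0, 0.014],"rot":[0.0, 0.0, 0.0],"gripper":0},
{"offset":[0.0, 0.019, 0.0],"rot":[0.0, 0.0, 0.0],"gripper":0},
end [0.578  0.2006 0.076 ] [-0.035 -0.999  0.   ]
{"offset":[-0.0019, 0.0113, 0.0],"rot":[0.0, 0.0, -5.6],"gripper":0},
{"offset":[-0.0017, 0.0114, 0.0],"rot":[0.0, 0.0, -5.5],"gripper":0},
{"offset":[-0.0017, 0.0093, 0.0],"rot":[0.0, 0.0, -5.6],"gripper":0},
{"offset":[-0.0016, 0.0093, 0.0],"rot":[0.0, 0.0, -5.6],"gripper":0},
{"offset":[-0.0017, 0.0094, 0.0],"rot":[0.0, 0.0, -5.6],"gripper":0},
{"offset":[-0.0017, 0.0093, 0.0],"rot":[0.0, 0.0, -5.5],"gripper":0},
{"offset":[-0.0017, 0.0093, 0.0],"rot":[0.0, 0.0, -5.6],"gripper":0},
{"offset":[-0.0017, 0.0093, 0.0],"rot":[0.0, 0.0, -5.6],"gripper":0},
{"offset":[-0.0017, 0.0094, 0.0],"rot":[0.0, 0.0, -5.5],"gripper":0},
{"offset":[-0.0017, 0.0093, 0.0],"rot":[0.0, 0.0, -5.6],"gripper":0},
{"offset":[-0.0016, 0.0093, 0.0],"rot":[0.0, 0.0, -5.6],"gripper":0},
{"offset":[-0.0017, 0.0093, 0.0],"rot":[0.0, 0.0, -5.6],"gripper":0},
{"offset":[-0.0017, 0.0094, 0.0],"rot":[0.0, 0.0, -5.5],"gripper":0},
{"offset":[-0.0017, 0.0093, 0.0],"rot":[0.0, 0.0, -5.6],"gripper":0},
end [0.6277 0.0844 0.076 ] [ 0.97  -0.242  0.   ]
```

The wrist view puts the cup at 167–169°, and the tin at 77.5° agrees with it. The front is about 167°. Now I'll lower the finger behind the knob.

Emit:
carry_out(rows=[{"offset": [0,-0.004,0.032],"rot": [0,0,1],"gripper": 0},{"offset": [0,0,0.035],"rot": [0,0,0],"gripper": 0},{"offset": [0,0,0.025],"rot": [0,0,0],"gripper": 0},{"offset": [0,0,0.014],"rot": [0,0,0],"gripper": 0},{"offset": [0,0,0],"rot": [0,0,0],"gripper": 0},{"offset": [0,0.019,0],"rot": [0,0,0],"gripper": 0}])

```text
time: 14.05
position: [0.5792, 0.2039, 0.0789]
tool_rot: [-3.139, 0.053, -0.003]
ft_force: [0.1, 0.2, -0.1]
grip_width: 0.006
```

Emit:
carry_out(rows=[{"offset": [-0.0019,0.0113,0],"rot": [0,0,-5.6],"gripper": 0},{"offset": [-0.0017,0.0114,0],"rot": [0,0,-5.5],"gripper": 0},{"offset": [-0.0017,0.0093,0],"rot": [0,0,-5.6],"gripper": 0},{"offset": [-0.0016,0.0093,0],"rot": [0,0,-5.6],"gripper": 0}])

```text
time: 14.55
position: [0.577, 0.1591, 0.079]
tool_rot: [3.091, 0.553, 0.003]
ft_force: [0.2, 1.0, 0.1]
grip_width: 0.008
```

```bash
python3 look.py 9
```

```text
14.65 [0.5773 0.1579 0.0787] [ 0.4  -0.46 -0.01] [ 0.22  0.4  -0.64  1.74  0.27  1.09 -1.74]
0.2007 102.7 yaw -70.0
```

View pics/scene9c.png

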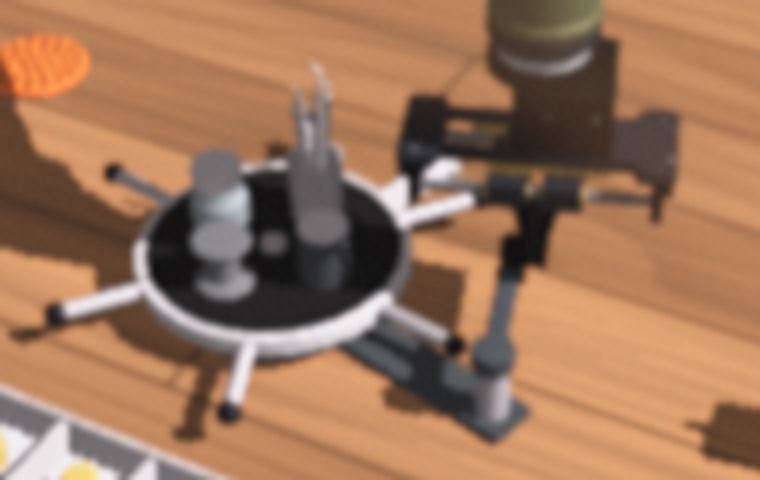

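View pics/side9c.png

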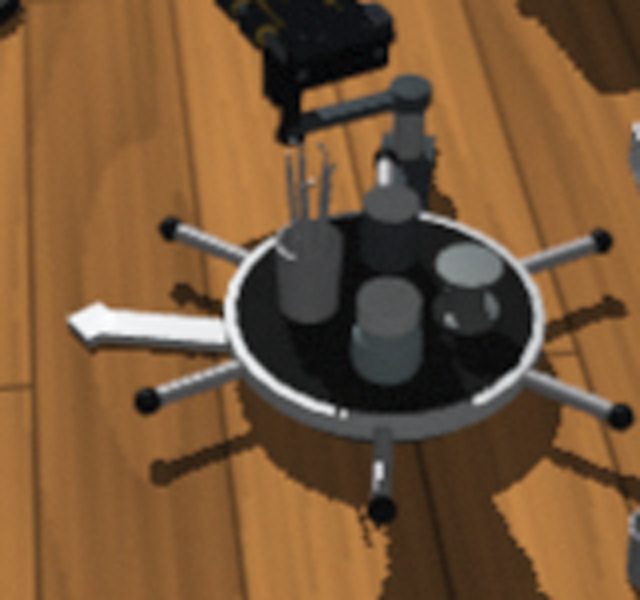

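The knob is following the finger and the disc is unchanged. I'll continue.

Emit:
carry_out(rows=[{"offset": [-0.0017,0.0094,0],"rot": [0,0,-5.6],"gripper": 0},{"offset": [-0.0017,0.0093,0],"rot": [0,0,-5.5],"gripper": 0},{"offset": [-0.0017,0.0093,0],"rot": [0,0,-5.6],"gripper": 0},{"offset": [-0.0017,0.0093,0],"rot": [0,0,-5.6],"gripper": 0},{"offset": [-0.0017,0.0094,0],"rot": [0,0,-5.5],"gripper": 0},{"offset": [-0.0017,0.0093,0],"rot": [0,0,-5.6],"gripper": 0},{"offset": [-0.0016,0.0093,0],"rot": [0,0,-5.6],"gripper": 0},{"offset": [-0.0017,0.0093,0],"rot": [0,0,-5.6],"gripper": 0},{"offset": [-0.0017,0.0094,0],"rot": [0,0,-5.5],"gripper": 0}])

```text
time: 15.78
position: [0.6207, 0.0901, 0.0784]
tool_rot: [2.568, 1.808, 0.001]
ft_force: [-0.4, 1.0, -0.8]
grip_width: 0.003
```

```bash
python3 look.py 10
```

```text
15.875 [0.6213 0.0892 0.0781] [ 0.61 -0.38  0.2 ] [ 0.41  0.5  -0.76  1.66  0.38  1.13 -0.8 ]
0.127 90.1 yaw -19.9
```

View pics/scene10c.png

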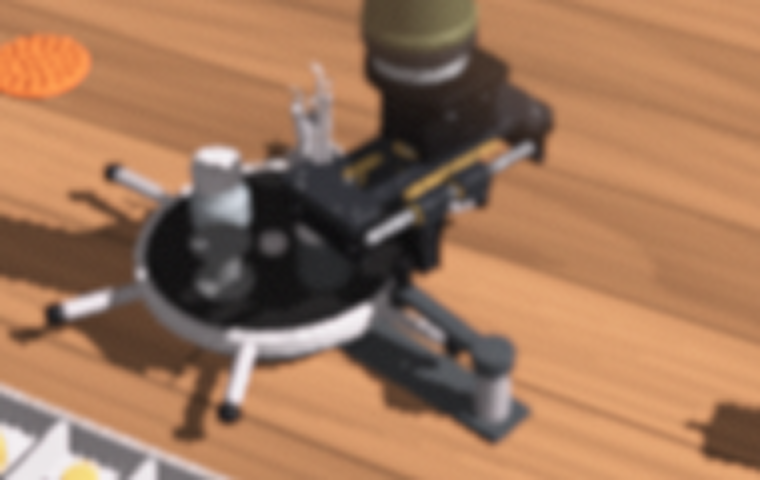

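View pics/side10c.png

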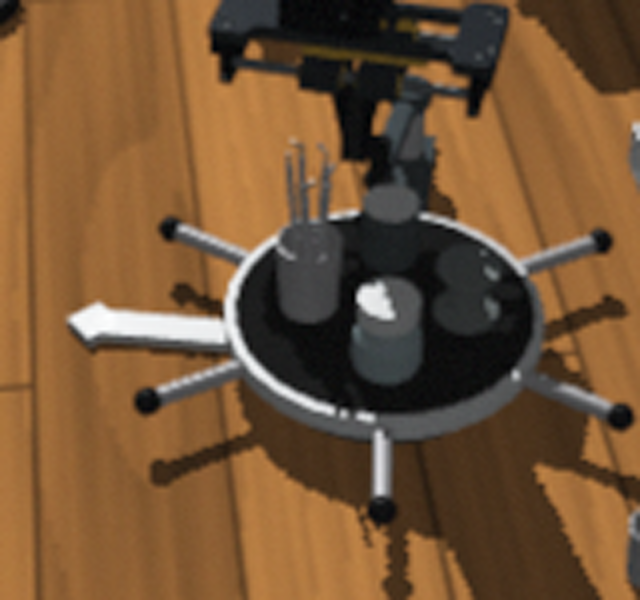

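Emit:
carry_out(rows=[{"offset": [-0.0017,0.0093,0],"rot": [0,0,-5.6],"gripper": 0},{"offset": [0,0.003,0],"rot": [0,0,0],"gripper": 0},{"offset": [0,0,0],"rot": [0,0,0],"gripper": 0}])

```text
time: 16.25
position: [0.6314, 0.0854, 0.0777]
tool_rot: [2.481, 1.927, 0.0]
ft_force: [0.2, 0.1, 1.0]
grip_width: 0.007
```

Emit:
carry_out(rows=[{"offset": [0,0.003,0],"rot": [0,0,0],"gripper": 0},{"offset": [0,0.003,0],"rot": [0,0,0],"gripper": 0},{"offset": [0,0,0],"rot": [0,0,0],"gripper": 0}])

```text
time: 16.62
position: [0.6341, 0.0849, 0.0773]
tool_rot: [-2.475, -1.929, 0.009]
ft_force: [-8.9, 0.5, 7.4]
grip_width: 0.003
```

```bash
python3 look.py 11
```

```text
16.725 [0.6341 0.0849 0.0774] [-9.17 -0.2   6.14] [ 0.41  0.54 -0.77  1.62  0.4   1.16 -0.7 ]
0.1234 84.2 yaw -14.1
```

View pics/side11c.png

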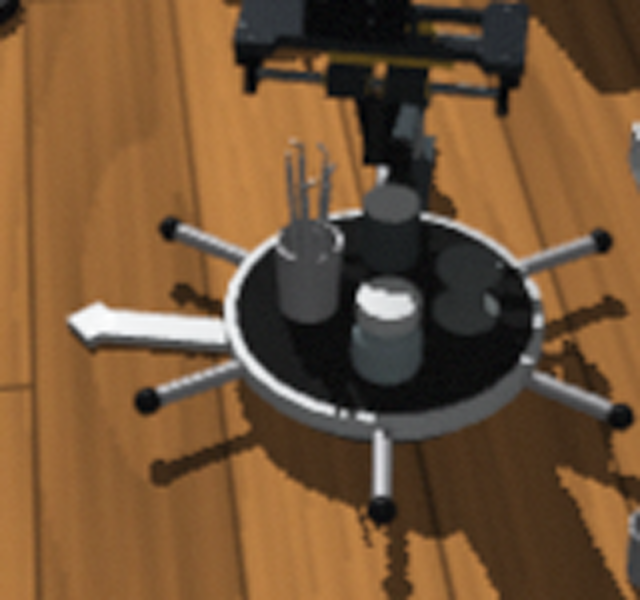

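The force rose to 9 N with the finger blocked, so the lever is on its stop. I'll back off and up, then check.

Emit:
carry_out(rows=[{"offset": [0,-0.015,0],"rot": [0,0,0],"gripper": 0},{"offset": [0,-0.025,0],"rot": [0,0,0],"gripper": 0},{"offset": [0,0,-0.03],"rot": [0,0,0],"gripper": 0},{"offset": [0,0,-0.05],"rot": [0,0,0],"gripper": 0},{"offset": [0.02,-0.04,-0.04],"rot": [0,0,0],"gripper": 0},{"offset": [0.03,-0.04,-0.04],"rot": [0,0,0],"gripper": 0},{"offset": [0.03,-0.04,0],"rot": [0,0,0],"gripper": 0},{"offset": [0.03,-0.04,0],"rot": [0,0,0],"gripper": 0},{"offset": [0,0,0],"rot": [0,0,0],"gripper": 0}])

```text
time: 17.85
position: [0.4675, 0.243, 0.2371]
tool_rot: [2.469, 1.94, 0.002]
ft_force: [0.4, -0.4, 0.6]
grip_width: 0.004
```

```bash
python3 look.py 12
```

```text
17.95 [0.4706 0.2386 0.2366] [ 0.99 -0.31  0.01] [ 0.4   0.14 -0.99  1.72  0.12  1.35 -0.86]
0.3149 118.6 yaw -14.1
```

View pics/side12c.png

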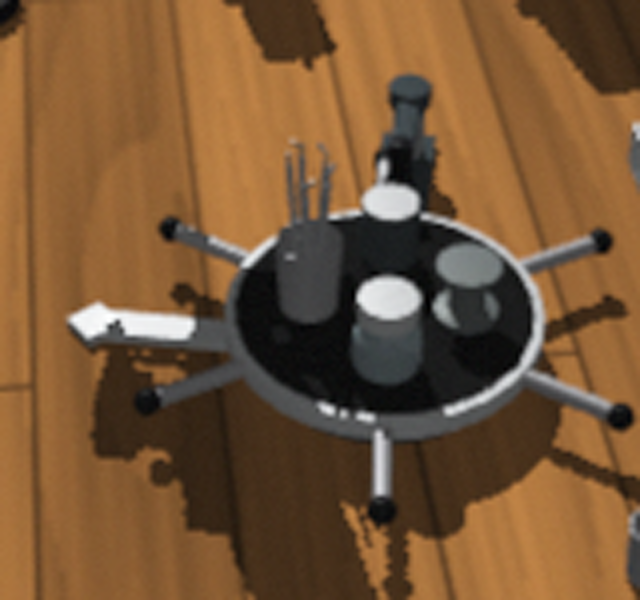

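View pics/scene12c.png

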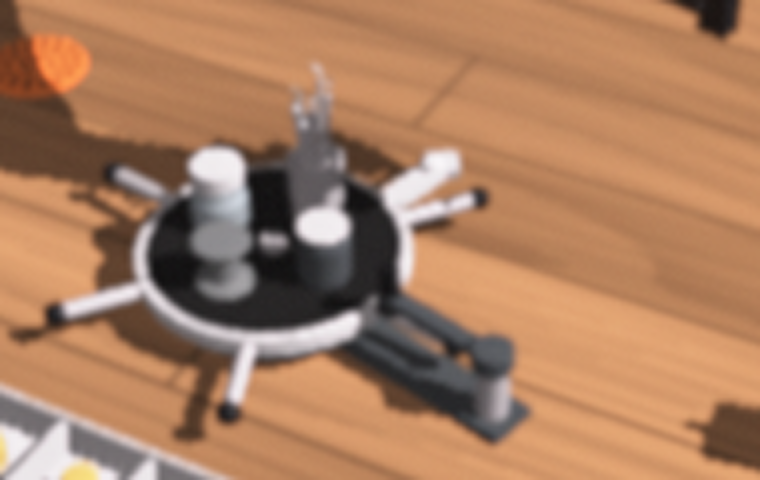

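```bash
python3 - <<'E'
from h import *
D=load('side12');S=load('scene12');pv=np.array([.672,.1713])
for L in (245,250,256):
    a=np.radians(L);k=[*(pv+.095*np.array([np.cos(a),np.sin(a)])),.087]
    print(L,((proj(D,k)-[210,150]+.4)*4).round(),((proj(S,k)-[180,160]+.4)*4).round())
for n,x,y in (('side12',285,165),('scene12',260,200)):
    im=cv2.imread(f'pics/{n}.png')[y:y+55,x:x+70];cv2.imwrite(f'pics/{n}k.png',cv2.resize(im,None,fx=9,fy=9,interpolation=cv2.INTER_CUBIC))
E
```

```text
245 [375. 136.] [409. 254.]
250 [386. 138.] [400. 259.]
256 [401. 140.] [390. 265.]
```

View pics/side12k.png

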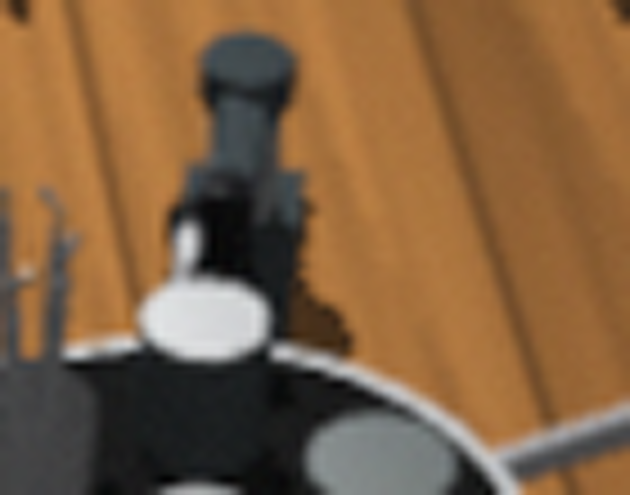

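View pics/scene12k.png

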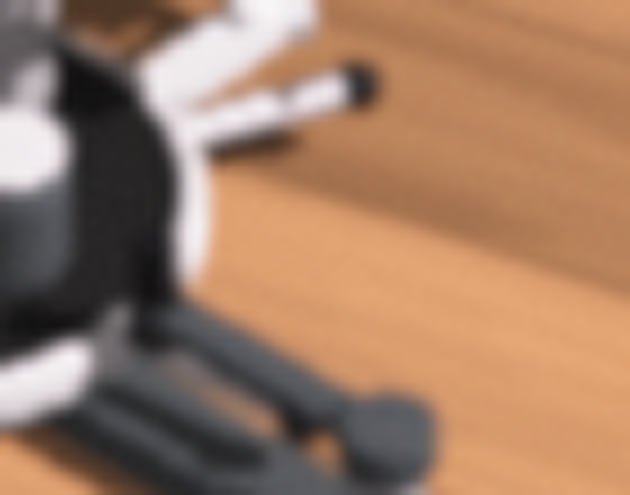

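The knob top is at side (310,185). That matches the predicted fully-in position of 256°, and 245° and 250° do not fit. The cup and disc have not moved since the earlier measurement, and the robot is clear.

```bash
python3 -c "
from h import *
print(workorder.close_job())"
```

```text
the job is handed in; nothing more can be done
None
```

The cup of picks now stands at the front on the pointer's line and the clamp lever is fully in. I handed the job in at about 18 s of the 64 s allowed; no verdict was reported.

- **Turntable:** I turned it about 143° clockwise in two fingertip strokes on the spokes. I chose the cup on the disc; the smaller cup with picks on the bench was left alone.
- **Cup position:** The wrist camera and the turn read from the spokes put the cup at 167–169°, and the pointer is at about 167°. That is an error of about 2 mm or less. Rougher readings of the cup from the other two cameras spread over 164–173°, and one reading through the jar gave 175°. The allowed error is about ±10°.
- **Lever:** I pushed the knob until the finger was blocked at about 9 N. In the side view the knob then matched the fully-in position, and the robot had backed clear.
- **Other things:** In the last pictures the four things on the disc stood upright in their places. I saw nothing else moved on the bench, but I did not measure the positions of the radio, grille, screwdriver or tape again.

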